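# Hook carrier into the slotted rail

## Robot

A 6-joint arm with a two-finger parallel gripper is mounted at the origin on a cart in front of the work surface, level with it; the furniture and walls round the work are solid. World frame = base frame: x ahead of the robot, y to its left, z up, the work surface at z = 0. Lengths are in m, angles in degrees, forces in N, time in s.
With the tool pointing down it reaches from about 0.3 to 0.875 m from the base axis. Payload 6.4 kg.
Tool frame: the origin (TCP) lies at the centre of the arm's flange, where the gripper is bolted on; the fingertips stand 166 mm ahead of it and the grasp point (between the pads) lies 147 mm ahead of it; z points along the fingers, y is the line along which they close (so a half turn about z gives the same grasp; the last joint's range is limited). The gripper opens to 88 mm and grips with 3 to 60 N. Pads are 18 mm wide; open, the fingers measure 123 mm over their backs; the gripper's body (75 mm by 187 mm) begins 45 mm behind the grasp point.
Start: joints at [58.997, 10.359, 92.074, -0, 77.567, -11.82], TCP at [0.189, 0.543, 0.405] pointing down, gripper open.
Joint ranges: [-171.53, 171.53], [-51.25, 118.39], [17.06, 147.69], [-65.23, 245.23], [0, 150.52], [-178.68, 178.68]. Speed limits (degrees/s): [147.25, 147.25, 172.46, 180, 180, 180].

## Interface

Orientations are given as a 3x3 rotation matrix whose columns are the frame's x, y, z axes.
In Python, from station import telemetry, optics, hand_in gives the robot as it stands. The module is installed in compiled form; this text tells all that it offers.
- The arm moves only by the shell command python3 -m pendant 'ROWS' [FORCE]. ROWS is a JSON object of lists of equal length, an entry for each row: "turn": the turn, a rotation vector about the tool's x, y, z in rad, a list of three; "delta_pos": the shift along the tool's x, y, z in mm, a list of three; "gripper": the opening, from 0 (shut) to 1 (fully open). In form: {"turn": [[ax, ay, az], ...], "delta_pos": [[x, y, z], ...], "gripper": [gripper, ...]}. A call has 1 to 12 rows; each row shifts and turns the commanded pose from where the row before left it, along the tool's axes as they then stand; what a row does not reach is not made up. A row lasts 1/8 s, in which the tool goes at most 62.5 mm and 10.7 degrees, less where a joint would pass 70% of its speed; a pose out of reach is approached as far as the arm can. A call is refused whole if a number of a shift passes 62.5 or a number of a turn 0.188, either way. A call with a gripper value outside its range is refused whole. The fingers move at their own pace and stop on an object; FORCE is the grip in N (left out, the last holds). Time passes only in rows, so rows that do not move let the fingers close. It gives the time, the measured TCP pose, the force, the opening and the grip force at its end, in the units of the state.
- telemetry.read_state(): the state, without advancing time (a new reading comes with each control period).
- optics.get_image(name): name is "scene" or "side" or "wrist"; returns the picture (480x640x3 uint8, red, green, blue); there is no depth.
- optics.camera_info(name): a dict with "K" (3x3 intrinsics, pixels), "xyz" and "rotation" of the camera in the world. Camera axes: x right, y up, looking along -z (the intrinsics and any distortion apply to the point x, -y, -z); pixel columns grow to the right and rows downward; lengths in m; the calibration is good to about 2 mm. A picture is of the moment at which its call begins: read the wrist's pose just before it. camera_info takes no time and is no camera call; for the wrist camera it gives the pose at the moment of the call.
- hand_in(): hands the job in; it is judged then, once.
Trained networks look in the newest picture that a camera, given by its name, has taken for a name from the list of things; names that differ only in an ending like _2 or _b are one class to them, and where a whole thing is asked for, a point or a joint stands for the part that bears it (a point fixed in the world has none). Each returns a list of dicts, best first, with "score" (0 to 1); they miss things now and then, are a little off and sometimes report something else, mostly with a low value. They report only what shows in the picture. A call takes as long as a camera call. They do not tell look-alikes from the thing itself.
- optics.boxes_of(query, camera): "point" ([column, row] in pixels, amid what is visible of it).
- optics.outline_of(query, camera): "pixels" (480x640 bool, what is visible of it) and "point" ([column, row] in pixels, amid what is visible of it).
The state is a dict: "time_s": time; "q": joint angles; "dq": joint speeds; "joint_efforts": joint torques, N m; "eef_pos": TCP position; "eef_rot": TCP orientation; "ft_force": force on the tool from outside, world axes, zero at the start; "ft_torque": the same for the moment, N m; "gripper_width": finger opening in m; "gripper_force": force on a finger pad.
Only numpy, scipy, OpenCV 4.12 (cv2) and the standard library are available. Lean on these libraries where they do the work, as an engineer would, in place of code of your own. Each camera call takes 0.05 s, during which the arm holds its last target. There are 200 camera calls.

## Task

Pick up the loose hook carrier, bring its two-roller foot in at the flared open end of the slotted rail with the hook towards the robot, and slide it along inside until the spring plunger of the adjustable stop clicks in between the two rollers, then let go and leave it latched there. Where the stop has been clamped along the rail differs each time and must be found by feel or seen; never force the carrier, neither in the mouth nor against the stop, and leave the other things on the table alone.

Things in the scene. Friction and masses are not known exactly. Their poses are not given: they have to be found in the camera images.
- carrier_grip (a point): Loose hook carrier, about 0.16 kg, standing on its foot. Point: centre of its grey grip block (20 mm along its x, 24 mm along y, 42 mm high), 50 mm above the carrier's underside; the block spans 28 to 70 mm. Axes: z up, y = line of its two rollers (its way of travel in the rail), -x towards its hook. Pinch the block across its y faces, fingertips above the plate at 28 mm.
- carrier_foot (a point): Centre of the carrier's foot, 45 mm under carrier_grip, 5 mm above its underside. Two flat white slippery discs, 28 mm across, 10 mm high, centres 15 mm each way along y (58 mm long in all); a bar 8 mm wide joins them and leaves a gap for the plunger. Above: neck 10 mm wide (x) by 36 mm (y), then a steel plate 30 by 44 mm, 24 to 28 mm above the underside.
- hook_tip (a point): Tip of the steel J hook on the carrier, 57 mm to the -x side of the carrier's axis, 22 mm above its underside.
- rail: Fixed slotted aluminium rail on two posts, 280 mm along its own y; +x is the far side from the robot, z up. Origin on the table under its middle. Inner channel 30 mm wide, floor 54 mm above the table, 13 mm high; over it 4 mm lips (tops at 71 mm) with a 13 mm slot. A sliding carrier has its y along the rail's y and its hook on the rail's -x (robot) side.
- rail_mouth (a point): Middle of the rail's open end, at +140 mm on the rail's y, on the channel's centre line, 59 mm above the table: the height of carrier_foot when it runs on the channel floor. Flared side and floor guides reach 18 mm further out (19 mm each side at their ends). Enter here and slide towards the rail's -y.
- rail_cap (a point): Capped end of the rail, at -140 mm on the rail's y, 59 mm above the table. Somewhere before it a steel stop is clamped at a place not reported: a block in the channel, a saddle over the lips (to 80 mm above the table) and a spring plunger in from the far side. A latched carrier's middle then lies between 0 and -90 mm on the rail's y. Push by feel: see rail_slot.
- rail_slot (a point): Middle of the slot, at lip height. Feel of the slide: free at first; then a round plunger pin (8 mm, 7 mm into the channel, spring 4 to 5 N) resists the first roller at a sudden 3 to 10 N, fading over some 13 mm to its crest, then draws the carrier on; about 28 mm after first touch it sits between the rollers, and 1 to 2 mm on the rigid stop block is felt: stop there.
- blue_driver: Bystander: small blue screwdriver, 164 mm long, lying; origin at the centre of its underside.
- glue: Bystander: white glue bottle with blue nozzle cap, 36 mm wide, 106 mm high; origin at the centre of its underside.
- shell: Bystander: green moulded half housing, 74x27x13 mm; origin at the centre of its underside.
- cutters: Bystander: side cutters with red handles, 132 mm long, 11 mm high; origin at the centre of its underside.
- sleeve: Bystander: blue grip-sleeve pair, 118x52x41 mm; origin at the centre of its underside.
Things that resemble listed ones, but are neither listed nor needed, are in the scene too. Several things look just like the part that bears carrier_grip: the one meant starts farthest to the robot's right.

How it is judged (in metres and radians):
On the way, in this order (a step that is already met when the one before it is completed fails the run):
1. the carrier's foot is inside the mouth of the rail (x of carrier_foot in the frame of rail between -0.004 and 0.004 m and z of carrier_foot in the frame of rail between 0.056 and 0.0635 m and y of carrier_foot in the frame of rail between 0.02 and 0.135 m), for 0.1 s.
2. the plunger has snapped in between the rollers (x of carrier_foot in the frame of rail between -0.004 and 0.004 m and z of carrier_foot in the frame of rail between 0.056 and 0.0635 m and y of plunger_c0 in the frame of carrier_foot between -0.0045 and 0.0045 m and x of plunger_c0 in the frame of carrier_foot between 0.008 and 0.0155 m), for 0.2 s.
At the end, for the whole second after the job is handed in: The carrier is in the channel (foot within 4 mm of its centre line, tilt under 0.12 rad), hook on the robot's side, plunger sprung in between its two rollers (within 4.5 mm of their middle, tip centre under 15.5 mm from the carrier's axis); released and at rest (all of step 2 and y of carrier_foot in the frame of rail below 0.01 m and x of hook_tip in the frame of rail below -0.04 m and angle between carrier_grip's own z axis and vertical below 0.12 rad and linear speed of carrier below 0.01 m/s); the robot touches nothing.
It fails at once if the carrier is forced: it bears on the rail or its stop with more than 25 N (contact force between carrier and rail above 25 N).
It fails at once if a bystander is moved by more than 20 mm (distance of any of blue_driver, glue, shell, cutters, sleeve from where it was at the start of the episode above 0.02 m).
It fails at once if the robot knocks hard against the rail (contact force between the arm and rail above 25 N).
It also fails if it takes over 72 s, if anything falls off the work surface, if the arm or the gripper's body presses on something with over 40 N, if the wrist force passes 120 N, or if a joint passes its speed limit or range.

## Working session

There is one attempt and no reset: what is moved stays moved. The work goes in short steps, Python scripts to look and compute and a shell command to move; the robot and the scene stay as the last step left them, time stands still between calls to the robot, and variables do not carry over. Pictures are saved under pics/ and viewed, at most 10 in all, crops included, and the job is handed in when it is done.

```bash
mkdir -p pics
cat > h.py <<'E'
import numpy as np, cv2
from station import telemetry, optics
def snap(n,f):
    im=optics.get_image(n); cv2.imwrite('pics/'+f,im[:,:,::-1]); return im
def ray(n,p):
    c=optics.camera_info(n); K=np.array(c['K']); R=np.array(c['rotation'])
    d=np.linalg.inv(K)@[p[0],p[1],1]; return np.array(c['xyz']), R@(d*[1,-1,-1])
def at(n,p,z):
    o,d=ray(n,p); return o+d*(z-o[2])/d[2]
def px(n,X):
    c=optics.camera_info(n); K=np.array(c['K']); v=np.array(c['rotation']).T@(np.array(X)-c['xyz'])*[1,-1,-1]; u=K@v; return u[:2]/u[2]
E
python3 - <<'E'
from h import *
np.set_printoptions(precision=3,suppress=True)
for c in ['scene','side']:
    snap(c,c+'0.png'); i=optics.camera_info(c); print(c,i)
    for q,z in [('carrier_grip',.05),('carrier_foot',.005),('hook_tip',.022),('rail_mouth',.059),('rail_cap',.059),('rail_slot',.069)]:
        for r in optics.boxes_of(q,c)[:5]: print(q,round(r['score'],2),np.array(r['point']),at(c,r['point'],z))
print(telemetry.read_state())
E
```

```text
scene {'K': array([[538.189,   0.   , 316.756],
       [  0.   , 538.189, 237.503],
       [  0.   ,   0.   ,   1.   ]]), 'xyz': array([0.045, 0.891, 1.181]), 'rotation': array([[-0.872,  0.361, -0.329],
       [-0.489, -0.652,  0.58 ],
       [-0.005,  0.667,  0.745]])}
carrier_grip 0.7 [276.7 355.2] [0.445 0.382 0.05 ]
carrier_grip 0.62 [268.6 408.5] [0.391 0.502 0.05 ]
carrier_grip 0.61 [298.2 317.2] [0.455 0.265 0.05 ]
carrier_grip 0.42 [321.6 379.4] [0.323 0.384 0.05 ]
carrier_foot 0.73 [279.6 355.5] [0.455 0.359 0.005]
carrier_foot 0.64 [268.5 409.2] [0.404 0.488 0.005]
carrier_foot 0.51 [296.6 315.7] [0.477 0.239 0.005]
carrier_foot 0.49 [312.3 376.5] [0.357 0.368 0.005]
hook_tip 0.85 [276.4 355.4] [0.456 0.37  0.022]
hook_tip 0.75 [295.5 315.9] [0.473 0.25  0.022]
hook_tip 0.63 [265.6 409.1] [0.405 0.497 0.022]
rail_mouth 0.84 [361.  221.8] [ 0.459 -0.097  0.059]
rail_cap 0.87 [358.3 221.9] [ 0.466 -0.093  0.059]
rail_slot 0.77 [359.2 220.3] [ 0.463 -0.091  0.069]
rail_slot 0.48 [297.9 317.8] [0.448 0.278 0.069]
side {'K': array([[487.509,   0.   , 317.106],
       [  0.   , 
[... 803 characters left out ...]
.343 0.364 0.022]
rail_mouth 0.6 [318.5 291.4] [ 0.464 -0.148  0.059]
rail_cap 0.58 [321.  290.1] [ 0.472 -0.144  0.059]
rail_slot 0.56 [319.7 289. ] [ 0.466 -0.153  0.069]
{'time_s': 0.7, 'q': array([ 58.999,  10.358,  92.073,  -0.   ,  77.567, -11.82 ]), 'dq': array([ 0.062, -0.011,  0.025,  0.064,  0.024,  0.029]), 'joint_efforts': array([ -0.   , -43.37 , -34.212,   0.07 ,   0.031,   0.   ]), 'eef_pos': array([0.189, 0.543, 0.405]), 'eef_rot': array([[-0.944,  0.329,  0.   ],
       [ 0.329,  0.944,  0.   ],
       [-0.   ,  0.   , -1.   ]]), 'ft_force': array([-0.339, -0.142, -0.493]), 'ft_torque': array([0.002, 0.008, 0.065]), 'gripper_force': 0.0, 'gripper_width': 0.08775934528486509}
```

View pics/scene0.png

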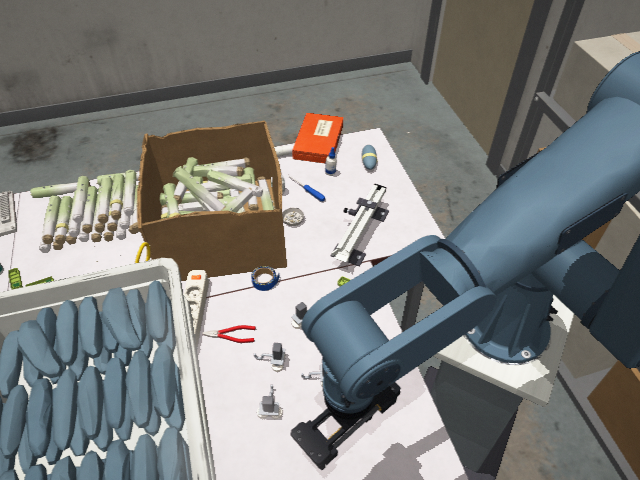

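View pics/side0.png

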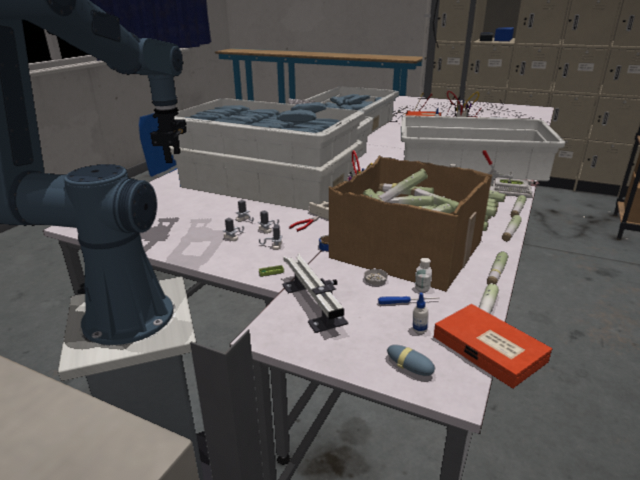

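The scene view shows the carriers at (276,352), (268,403), (300,315) and (315,376), and the rail from (350,255) to (378,190). The side view shows the rail at (318,290) and the rightmost carrier at (276,237), so that carrier is at about (0.46, 0.25). I'll move above it to look with the wrist camera.

```bash
python3 -m pendant '{"turn":[[0,0,0],[0,0,0],[0,0,0],[0,0,0],[0,0,0],[0,0,0],[0,0,0],[0,0,0],[0,0,0]],"delta_pos":[[-40,-20,0],[-40,-20,0],[-40,-20,0],[-40,-20,0],[-40,-20,0],[-40,-20,0],[-40,-20,0],[-40,-20,0],[0,0,0]],"gripper":[1,1,1,1,1,1,1,1,1]}'
python3 - <<'E'
from h import *
np.set_printoptions(precision=4,suppress=True)
s=telemetry.read_state(); print(s['eef_pos'],s['eef_rot'],s['q']); print(optics.camera_info('wrist'))
snap('wrist','w1.png')
for q,z in [('carrier_grip',.05),('carrier_foot',.005),('hook_tip',.022),('rail_mouth',.059)]:
    for r in optics.boxes_of(q,'wrist')[:5]: print(q,round(r['score'],2),np.array(r['point']),at('wrist',r['point'],z))
E
```

```text
time_s: 1.82
eef_pos: [0.4404, 0.2849, 0.4048]
eef_rot: [[-0.943, 0.333, 0.001], [0.333, 0.943, -0.0], [-0.001, -0.0, -1.0]]
ft_force: [-0.1, -0.7, 0.5]
gripper_width: 0.0881
gripper_force: 0.0
[0.4404 0.2849 0.4048] [[-0.9431  0.3325  0.0006]
 [ 0.3325  0.9431 -0.0003]
 [-0.0007 -0.0001 -1.    ]] [ 19.9286   3.8574  99.296   -0.0286  76.8193 -50.6437]
{'K': array([[348.2321,   0.    , 316.7556],
       [  0.    , 348.2321, 235.9662],
       [  0.    ,   0.    ,   1.    ]]), 'xyz': array([0.3775, 0.3065, 0.3853]), 'rotation': array([[ 0.3327, -0.9094, -0.2497],
       [ 0.943 ,  0.3209,  0.088 ],
       [ 0.0001, -0.2647,  0.9643]])}
carrier_grip 0.94 [404.8 189. ] [0.4459 0.3735 0.05  ]
carrier_grip 0.84 [345.6  76.7] [0.3323 0.3505 0.05  ]
carrier_grip 0.82 [506.7  93.1] [0.393  0.4828 0.05  ]
carrier_grip 0.76 [285.5 234.8] [0.4507 0.249  0.05  ]
carrier_foot 0.94 [504.7  91.4] [0.3923 0.505  0.005 ]
carrier_foot 0.58 [349.5  77.6] [0.3281 0.36   0.005 ]
carrier_foot 0.57 [401.4 188.4] [0.4529 0.3794 0.005 ]
carrier_foot 0.56 [291.3 233.1] [0.4607 0.2484 0.005 ]
hook_tip 0.79 [349.  79.] [0.331 0.357 0.022]
hook_tip 0.76 [287.6 231.3] [0.4535 0.2484 0.022 ]
hook_tip 0.68 [403.5 191.4] [0.4529 0.3778 0.022 ]
rail_mouth 0.85 [ 82.9 279.1] [0.4246 0.043  0.059 ]
```

View pics/w1.png

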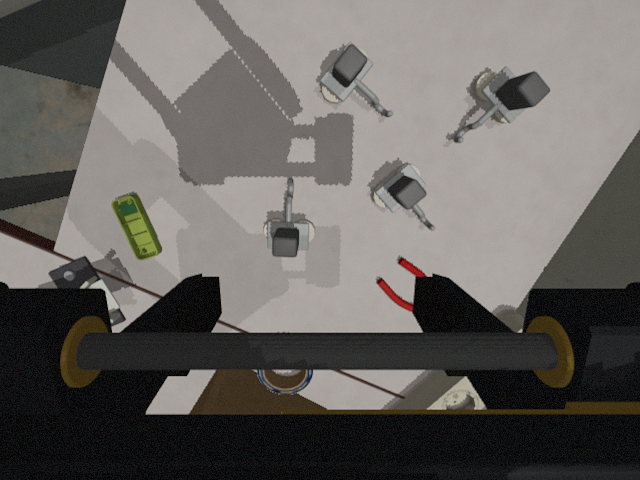

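Wrist view: the target carrier has its block at (285,242), rollers at (268,233) and (312,232), and its hook up towards the robot at (290,182). The rail's near end is at lower left (90,290). I'll look over the rail before grasping.

```bash
python3 -m pendant '{"turn":[[0,0,0],[0,0,0],[0,0,0],[0,0,0],[0,0,0],[0,0,0],[0,0,0],[0,0,0],[0,0,0]],"delta_pos":[[-15,-40,0],[-15,-40,0],[-15,-40,0],[-15,-40,0],[-15,-40,0],[-15,-40,0],[-15,-40,0],[-5,-36,0],[0,0,0]],"gripper":[1,1,1,1,1,1,1,1,1]}'
python3 - <<'E'
from h import *
np.set_printoptions(precision=4,suppress=True)
s=telemetry.read_state(); print(s['eef_pos']);print(optics.camera_info('wrist'))
im=snap('wrist','w2.png')
for q in ['rail_mouth','rail_cap','rail_slot']:
    for r in optics.boxes_of(q,'wrist')[:3]: print(q,round(r['score'],2),np.array(r['point']),at('wrist',r['point'],.065))
a=cv2.imread('pics/w1.png')[165:275,235:345]
b=cv2.imread('pics/w2.png')[0:300]
cv2.imwrite('pics/c1.png',cv2.resize(a,None,fx=5,fy=5,interpolation=cv2.INTER_CUBIC))
E
```

```text
time_s: 3.2
eef_pos: [0.4384, -0.0486, 0.4048]
eef_rot: [[-0.944, 0.33, 0.0], [0.33, 0.944, -0.0], [-0.0, -0.0, -1.0]]
ft_force: [0.4, 0.2, 0.7]
gripper_width: 0.0881
gripper_force: 0.0
[ 0.4384 -0.0486  0.4048]
{'K': array([[348.2321,   0.    , 316.7556],
       [  0.    , 348.2321, 235.9662],
       [  0.    ,   0.    ,   1.    ]]), 'xyz': array([ 0.3755, -0.027 ,  0.3853]), 'rotation': array([[ 0.3307, -0.9102, -0.2495],
       [ 0.9437,  0.319 ,  0.0874],
       [ 0.    , -0.2643,  0.9644]])}
rail_mouth 0.66 [297.9 240.2] [ 0.4566 -0.0726  0.065 ]
rail_cap 0.71 [604.6 124.4] [0.4455 0.2179 0.065 ]
rail_slot 0.67 [294.8 242.9] [ 0.4582 -0.0759  0.065 ]
```

View pics/w2.png

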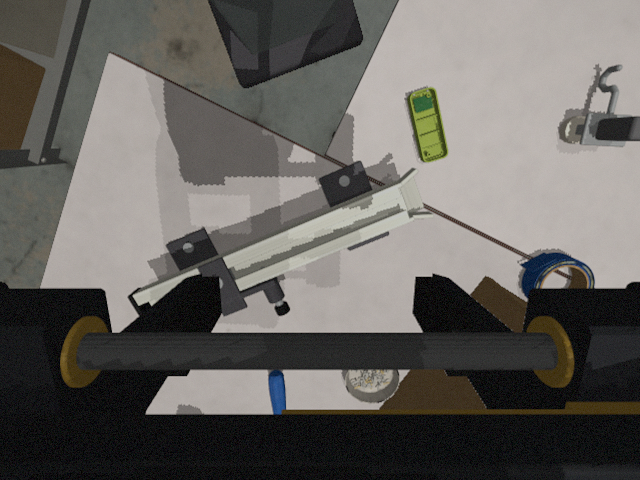

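View pics/c1.png

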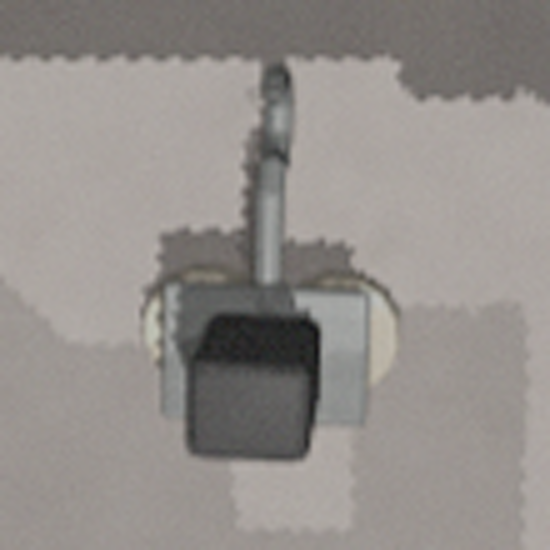

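Wrist view 2: the rail's mouth flare is at about (415,195), its capped end at about (140,298), and the stop saddle and plunger are at about (230,285) and (270,292). The crop shows the block's top face centred at (285,247), the plate at (288,236), and the hook tip at about (290,180). Next I'll crop the rail.

Run:
```python
from h import *
np.set_printoptions(precision=4,suppress=True)
b=cv2.imread('pics/w2.png')[150:320,125:445]
cv2.imwrite('pics/c2.png',cv2.resize(b,None,fx=2.5,fy=2.5,interpolation=cv2.INTER_CUBIC))
# carrier using w1 camera pose
K=np.array([[348.2321,0,316.7556],[0,348.2321,235.9662],[0,0,1]])
R=np.array([[0.3327,-0.9094,-0.2497],[0.943,0.3209,0.088],[0.0001,-0.2647,0.9643]]);o=np.array([.3775,.3065,.3853])
def w(c,z):
    p=[c[0]/5+235,c[1]/5+165,1]; d=R@(np.linalg.inv(K)@p*[1,-1,-1]); return o+d*(z-o[2])/d[2]
for n,z,P in [('top',.07,[(188,362),(312,362),(312,460),(188,460)]),('plate',.028,[(162,282),(370,292),(365,428),(162,418)])]:
    W=np.array([w(c,z) for c in P]); print(n,W.mean(0),np.linalg.norm(W[1]-W[0]),np.linalg.norm(W[2]-W[1]))
    for e in (W[1]-W[0],W[2]-W[3],W[3]-W[0],W[2]-W[1]): print(np.degrees(np.arctan2(e[1],e[0])))
print('hook',w((277,75),.022),w((270,200),.04))
```

```text
top [0.4596 0.2457 0.07  ] 0.02331117623560563 0.019430672713489198
70.56504106428486
70.56468799863927
-21.35705104878147
-20.277687327965108
plate [0.46   0.2449 0.028 ] 0.04379948315664873 0.030091739374260823
67.7380715435142
67.60519188474758
-21.58321983789294
-21.822480848665087
hook [0.4058 0.2676 0.022 ] [0.4272 0.2594 0.04  ]
```

View pics/c2.png

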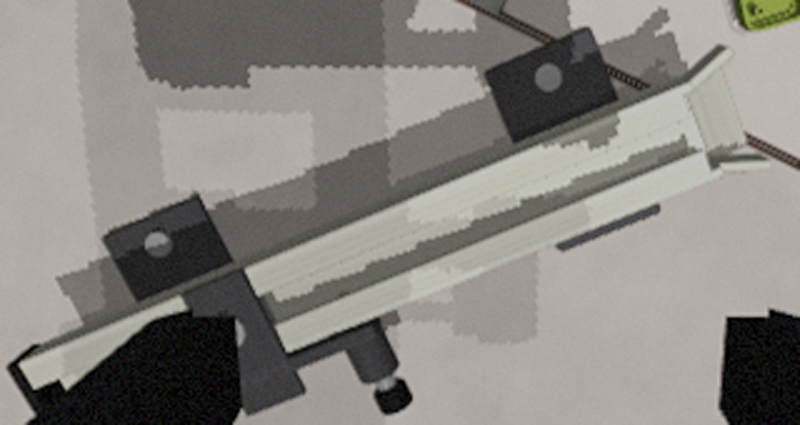

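```bash
cat >> h.py <<'E'
def wp(R,o,p,z,K=np.array([[348.2321,0,316.7556],[0,348.2321,235.9662],[0,0,1]])):
    d=R@(np.linalg.inv(K)@[p[0],p[1],1]*[1,-1,-1]); return o+d*(z-o[2])/d[2]
E
python3 - <<'E'
from h import *
np.set_printoptions(precision=4,suppress=True)
R=np.array([[0.3307,-0.9102,-0.2495],[0.9437,0.319,0.0874],[0,-0.2643,0.9644]]);o=np.array([.3755,-.027,.3853])
f=lambda c,z=.071: wp(R,o,(c[0]/2.5+125,c[1]/2.5+150),z)
for n,a,b in [('near outer',(240,268),(685,90)),('far outer',(290,352),(722,172)),('near in',(268,298),(690,135)),('far in',(277,318),(705,152))]:
    A,B=f(a),f(b);e=B-A; print(n,A,B,np.degrees(np.arctan2(e[1],e[0])),A[0]-A[1]*e[0]/e[1])
print('plunger',f((378,350),.0605),f((365,335),.0605)); print('saddle',f((240,268),.08),f((290,352),.08))
print('flare tips',f((725,48)),f((768,160)),'cap',f((10,365)),f((20,362)))
E
```

```text
near outer [ 0.4465 -0.1484  0.071 ] [0.4373 0.0298 0.071 ] 92.9465817148834 0.4388103649423443
far outer [ 0.4848 -0.1438  0.071 ] [0.4709 0.0345 0.071 ] 94.44351965783801 0.47361760812991344
near in [ 0.4612 -0.1431  0.071 ] [0.4537 0.0271 0.071 ] 92.5245925491622 0.45488376369222727
far in [ 0.4699 -0.1431  0.071 ] [0.4616 0.0306 0.071 ] 92.75180750222789 0.46307037424985364
plunger [ 0.4994 -0.1138  0.0605] [ 0.4916 -0.1164  0.0605]
saddle [ 0.4444 -0.1449  0.08  ] [ 0.4817 -0.1405  0.08  ]
flare tips [0.4276 0.0473 0.071 ] [0.4722 0.0517 0.071 ] cap [ 0.4535 -0.2498  0.071 ] [ 0.4537 -0.2455  0.071 ]
```

Run:
```python
from h import *
np.set_printoptions(precision=3,suppress=True)
for z in (0,.1,.15,.2): print(z,at('side',(332,192),z),at('scene',(148,270),z),at('scene',(284,262),z),at('scene',(280,207),z))
print(at('side',(333,262),0))
```

```text
0 [0.792 0.612 0.   ] [0.921 0.307 0.   ] [0.603 0.098 0.   ] [ 0.729 -0.084  0.   ]
0.1 [0.701 0.376 0.1  ] [0.846 0.357 0.1  ] [0.555 0.165 0.1  ] [ 0.671 -0.001  0.1  ]
0.15 [0.656 0.258 0.15 ] [0.809 0.381 0.15 ] [0.532 0.199 0.15 ] [0.642 0.04  0.15 ]
0.2 [0.61  0.141 0.2  ] [0.772 0.406 0.2  ] [0.508 0.232 0.2  ] [0.613 0.081 0.2  ]
[0.589 0.075 0.   ]
```

```bash
python3 -m pendant '{"turn":[[0,0,0],[0,0,0],[0,0,0],[0,0,0],[0,0,0]],"delta_pos":[[0,30,30],[0,30,30],[0,30,30],[0,0,25],[0,0,0]],"gripper":[1,1,1,1,1]}'
python3 - <<'E'
from h import *
np.set_printoptions(precision=4,suppress=True)
i=optics.camera_info('wrist'); print(i)
im=snap('wrist','w3.png'); np.savez('w3.npz',R=i['rotation'],o=i['xyz'])
print([ (r['score'],r['point']) for r in optics.boxes_of('rail_mouth','wrist')])
E
```

```text
time_s: 4.03
eef_pos: [0.4672, 0.0389, 0.2879]
eef_rot: [[-0.945, 0.326, -0.005], [0.326, 0.945, 0.001], [0.005, -0.001, -1.0]]
ft_force: [-0.3, 0.8, 0.6]
gripper_width: 0.0882
gripper_force: 0.0
{'K': array([[348.2321,   0.    , 316.7556],
       [  0.    , 348.2321, 235.9662],
       [  0.    ,   0.    ,   1.    ]]), 'xyz': array([0.4041, 0.0601, 0.2687]), 'rotation': array([[ 0.3262, -0.9129, -0.2453],
       [ 0.9453,  0.315 ,  0.0851],
       [-0.0004, -0.2596,  0.9657]])}
[(0.89, [239.0, 254.5])]
```

View pics/w3.png

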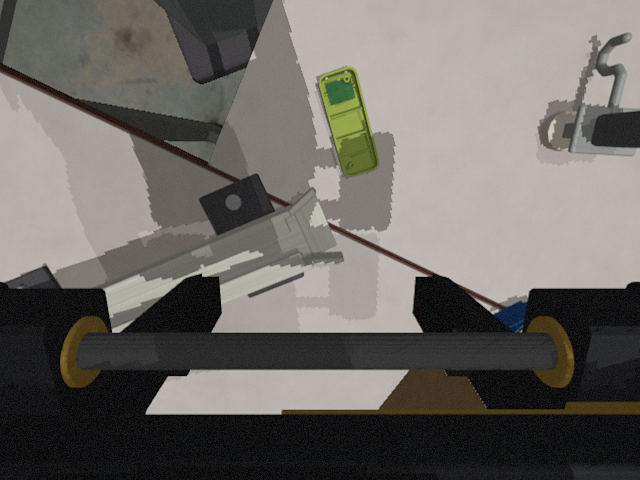

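Wrist view 3: the mouth is at about (318,225), with flare tips near (312,190) and (342,257). Next is one contrast-enhanced crop.

Run:
```python
from h import *
b=cv2.imread('pics/w3.png')[180:320,190:350]
b=cv2.resize(b,None,fx=4.2,fy=4.2,interpolation=cv2.INTER_CUBIC)
l=cv2.createCLAHE(3,(4,4)).apply(cv2.cvtColor(b,cv2.COLOR_BGR2GRAY)); cv2.imwrite('pics/c3.png',l); print(l.shape)
```

```text
(588, 672)
```

View pics/c3.png

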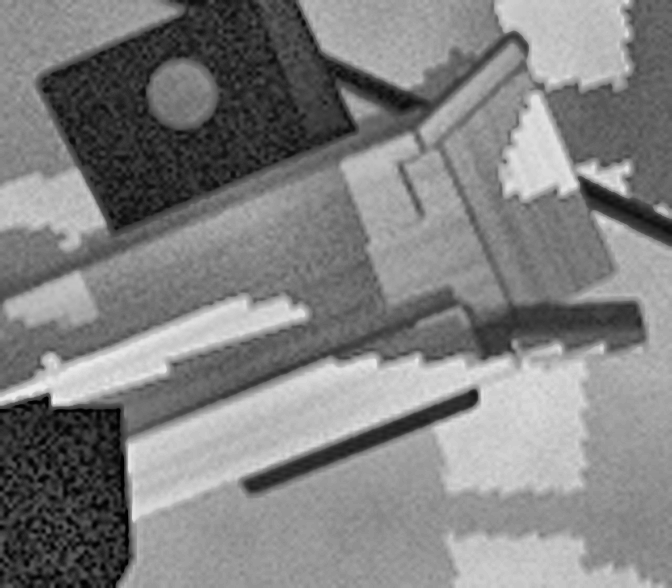

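Run:
```python
from h import *
np.set_printoptions(precision=4,suppress=True)
d=np.load('w3.npz');R,o=d['R'],d['o']
a=np.radians(3);M=np.array([.456,.032]);ey=np.array([-np.sin(a),np.cos(a)]);ex=np.array([np.cos(a),np.sin(a)])
def f(n,c,z):
    W=wp(R,o,(c[0]/4.2+190,c[1]/4.2+180),z)[:2]; print(n,z,W,'rel mouth guess x,y mm',1000*((W-M)@ex),1000*((W-M)@ey))
f('far in top A',(130,437),.071);f('far in top B',(460,310),.071)
f('far out top A',(135,515),.071);f('far out top B',(485,352),.071)
f('near lip in end',(420,215),.071);f('near lip end',(403,165),.071)
f('near out A',(20,280),.071);f('near out B',(415,140),.071);f('near out A2',(20,300),.071)
f('hinge floor n',(442,150),.054);f('hinge floor f',(515,302),.054)
f('tip n',(522,40),.071);f('tip f',(643,305),.071);f('tip f',(643,340),.071)
f('floor end f',(613,270),.051);f('floor end n',(530,85),.051)
```

```text
far in top A 0.071 [ 0.464  -0.0225] rel mouth guess x,y mm 5.104335160391617 -54.86857446416719
far in top B 0.071 [0.4614 0.0294] rel mouth guess x,y mm 5.226657416840645 -2.8773647634089876
far out top A 0.071 [ 0.4756 -0.0267] rel mouth guess x,y mm 16.526715963657963 -59.6509465220109
far out top B 0.071 [0.4685 0.0306] rel mouth guess x,y mm 12.386477982611533 -2.004519371699296
near lip in end 0.071 [0.4465 0.0288] rel mouth guess x,y mm -9.696255791648532 -2.662460742445645
near lip end 0.071 [0.439  0.0291] rel mouth guess x,y mm -17.133717978303125 -2.033051369960091
near out A 0.071 [ 0.4369 -0.0278] rel mouth guess x,y mm -22.179444869457885 -58.74279347180217
near out B 0.071 [0.4362 0.0319] rel mouth guess x,y mm -19.7437082441354 0.892241360102937
near out A2 0.071 [ 0.4396 -0.029 ] rel mouth guess x,y mm -19.537366235950774 -60.10289276506055
hinge floor n 0.054 [0.4417 0.0327] rel mouth guess x,y mm -14.193914687987942 1.4656195877571914
hinge floor f 0.054 [0.4678 0.0352] rel mouth guess x,y mm 11.990226631103786 2.5750088441578387
tip n 0.071 [0.428  0.0503] rel mouth guess x,y mm -26.959813152749692 19.725278347707807
tip f 0.071 [0.4691 0.0542] rel mouth guess x,y mm 14.276193434208773 21.468694120153287
tip f 0.071 [0.4741 0.0526] rel mouth guess x,y mm 19.172692402526206 19.59730538428644
floor end f 0.051 [0.4688 0.0509] rel mouth guess x,y mm 13.746706447928451 18.24328226255732
floor end n 0.051 [0.4372 0.0482] rel mouth guess x,y mm -17.890898571991226 17.17235445313412
```

```bash
python3 -m pendant '{"turn":[[0,0,0.03],[0,0,0],[0,0,0],[0,0,0],[0,0,0],[0,0,0],[0,0,0]],"delta_pos":[[15,38,0],[15,39,0],[15,39,0],[15,39,0],[14,38,0],[0,0,0],[0,0,0]],"gripper":[0.7,0.7,0.7,0.7,0.7,0.7,0.7]}' 20
```

```text
time_s: 5.0
eef_pos: [0.467, 0.2436, 0.2907]
eef_rot: [[-0.934, 0.356, 0.001], [0.356, 0.934, -0.0], [-0.001, 0.0, -1.0]]
ft_force: [0.0, 0.1, 0.8]
gripper_width: 0.0621
gripper_force: 0.0
```

```bash
python3 -m pendant '{"turn":[[0,0,0],[0,0,0],[0,0,0],[0,0,0],[0,0,0],[0,0,0]],"delta_pos":[[7,-1,5],[0,0,25],[0,0,25],[0,0,20],[0,0,15],[0,0,0]],"gripper":[0.7,0.7,0.7,0.7,0.7,0.7]}' 20
python3 - <<'E'
from h import *
snap('wrist','w4.png')
E
```

```text
time_s: 5.75
eef_pos: [0.4592, 0.2448, 0.1987]
eef_rot: [[-0.934, 0.358, -0.002], [0.358, 0.934, -0.001], [0.002, -0.001, -1.0]]
ft_force: [-0.3, 0.7, 0.3]
gripper_width: 0.0615
gripper_force: 0.0
```

View pics/w4.png

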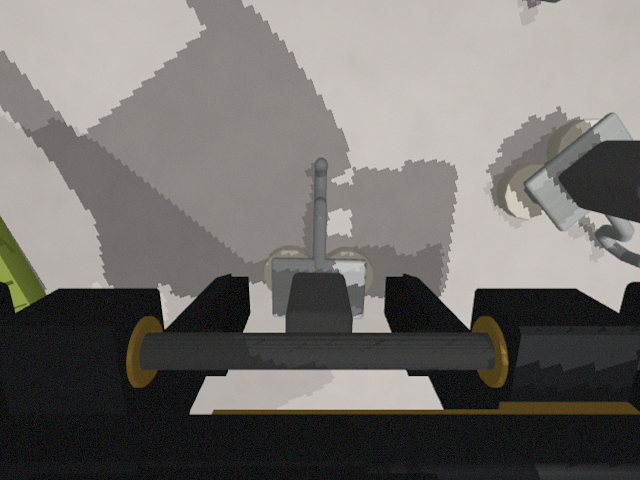

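The block is centred between the fingers at (320,300), and the plate edge and hook are square to the tool. Closing and lifting.

```bash
python3 -m pendant '{"turn":[[0,0,0],[0,0,0],[0,0,0],[0,0,0],[0,0,0],[0,0,0],[0,0,0],[0,0,0],[0,0,0],[0,0,0]],"delta_pos":[[0,0,0],[0,0,0],[0,0,0],[0,0,0],[0,0,0],[0,0,0],[0,0,-20],[0,0,-30],[0,0,-45],[0,0,0]],"gripper":[0.2,0.2,0.2,0.2,0.2,0.2,0.2,0.2,0.2,0.2]}' 25
python3 - <<'E'
from h import *
np.set_printoptions(precision=4,suppress=True)
i=optics.camera_info('wrist');im=snap('wrist','w5.png'); np.savez('w5.npz',R=i['rotation'],o=i['xyz'])
for q in ('hook_tip','carrier_foot'): print([(r['score'],r['point']) for r in optics.boxes_of(q,'wrist')])
E
```

```text
time_s: 7.05
eef_pos: [0.4611, 0.2459, 0.2979]
eef_rot: [[-0.934, 0.357, 0.006], [0.357, 0.934, 0.002], [-0.005, 0.004, -1.0]]
ft_force: [0.7, -0.1, -1.4]
gripper_width: 0.0233
gripper_force: 25.0
[(0.9, [483.7, 163.0]), (0.84, [395.7, 17.2]), (0.64, [606.6, 27.6]), (0.56, [316.1, 271.1])]
[(0.92, [321.2, 271.8]), (0.82, [482.7, 158.2]), (0.8, [610.3, 29.0]), (0.76, [394.6, 15.9]), (0.69, [33.7, 306.3]), (0.35, [489.2, 277.1])]
```

```bash
python3 -m pendant '{"turn":[[0,0,-0.106],[0,0,-0.105],[0,0,-0.105],[0,0,-0.105],[0,0,0],[0,0,0],[0,0,0],[0,0,0],[0,0,0],[0,0,0]],"delta_pos":[[0,0,0],[0,0,0],[0,0,0],[0,0,0],[5,-35,0],[5,-35,0],[5,-35,0],[4,-35,0],[0,0,0],[0,0,0]],"gripper":[0.2,0.2,0.2,0.2,0.2,0.2,0.2,0.2,0.2,0.2]}'
```

```text
time_s: 8.45
eef_pos: [0.4483, 0.1049, 0.2936]
eef_rot: [[-0.998, -0.055, -0.002], [-0.055, 0.998, 0.0], [0.002, 0.001, -1.0]]
ft_force: [0.3, -0.6, -1.6]
gripper_width: 0.024
gripper_force: 25.0
```

```bash
python3 -m pendant '{"turn":[[0,0,0],[0,0,0],[0,0,0],[0,0,0]],"delta_pos":[[-1.4,0,15],[0,0,15],[0,0,9.6],[0,0,0]],"gripper":[0.2,0.2,0.2,0.2]}'
python3 - <<'E'
from h import *
np.set_printoptions(precision=4,suppress=True)
i=optics.camera_info('wrist');im=snap('wrist','w6.png'); np.savez('w6.npz',R=i['rotation'],o=i['xyz']);print(i)
b=im[140:330,120:400,::-1]
cv2.imwrite('pics/c6.png',cv2.resize(b,None,fx=2.8,fy=2.8,interpolation=cv2.INTER_CUBIC))
E
```

```text
time_s: 8.95
eef_pos: [0.4495, 0.1049, 0.2538]
eef_rot: [[-0.998, -0.057, -0.003], [-0.057, 0.998, 0.0], [0.003, 0.0, -1.0]]
ft_force: [-0.3, 0.1, -2.3]
gripper_width: 0.0234
gripper_force: 25.0
{'K': array([[348.2321,   0.    , 316.7556],
       [  0.    , 348.2321, 235.9662],
       [  0.    ,   0.    ,   1.    ]]), 'xyz': array([0.3828, 0.1002, 0.2345]), 'rotation': array([[-0.0563, -0.9637, -0.261 ],
       [ 0.9984, -0.0542, -0.0152],
       [ 0.0005, -0.2615,  0.9652]])}
```

View pics/c6.png

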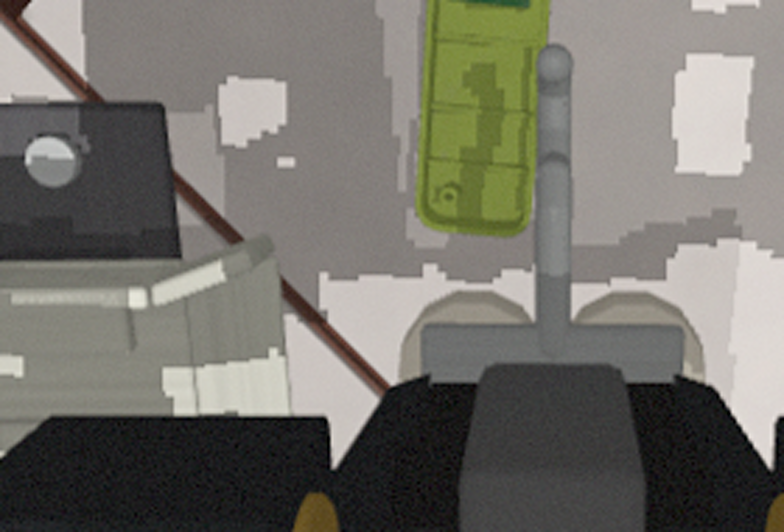

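The foot is just outside the mouth, with rail edges parallel to the tool. Near roller edges are at crop row 292, the rail's outer lip at row 262, and the lip's slot corner at about (133,348). Working out the lateral offset.

Run:
```python
from h import *
np.set_printoptions(precision=2,suppress=True)
d=np.load('w6.npz');R,o=d['R'],d['o']
T=np.array([.4495,.1049]);ey=np.array([-.057,.998]);ex=np.array([.998,.057])
def f(n,c,z):
    W=wp(R,o,(c[0]/2.8+120,c[1]/2.8+140),z)[:2]-T; print(n,1000*W@ex,1000*W@ey)
f('disc1 near edge(-14)',(474,292),.065);f('disc2',(635,292),.065)
f('plate near edge(-15)',(425,325),.083);f('plate',(683,326),.083)
f('hook tip(-57)',(553,62),.080)
f('lip outer',(5,262),.071);f('lip outer',(160,260),.071)
f('lip in corner(-6.5)',(133,348),.071);f('wall/lip corner',(133,300),.071)
f('wall hinge',(133,290),.071);f('strip bottom',(12,303),.071)
f('floor hinge near(-15)',(190,300),.054);f('floor end corner(-19)',(278,275),.052);f('tip top',(270,240),.071)
f('seam at edge',(245,238),.071)
```

```text
disc1 near edge(-14) -16.53536564892676 -14.744272825664043
disc2 -16.509655754768314 14.423552441314461
plate near edge(-15) -16.256626814658844 -21.39679396022066
plate -16.04658359914491 20.774439159796877
hook tip(-57) -58.183786222440276 -0.46418716637887975
lip outer -23.80595132655703 -95.38609554466842
lip outer -24.140854695609317 -68.5007691483984
lip in corner(-6.5) -8.003296222236424 -74.99580399491836
wall/lip corner -16.906489550185743 -73.99159807830598
wall hinge -18.731259808111055 -73.78577921961468
strip bottom -16.37588134613595 -95.25265241649315
floor hinge near(-15) -11.709088382174466 -70.58063983250206
floor end corner(-19) -16.15493910761837 -53.780320083092654
tip top -27.684141984151758 -49.184767976473026
seam at edge -28.04162029990166 -53.460294540474194
```

```bash
python3 -m pendant '{"turn":[[0,0,0],[0,0,0],[0,0,0],[0,0,0],[0,0,0],[0,0,0],[0,0,0]],"delta_pos":[[0,-8,0],[0,-8,0],[0,-8,0],[0,-4,0],[0,-4,0],[0,-4,0],[0,0,0]],"gripper":[0.2,0.2,0.2,0.2,0.2,0.2,0.2]}'
python3 -m pendant '{"turn":[[0,0,0],[0,0,0],[0,0,0],[0,0,0]],"delta_pos":[[0,-3,0],[0,-3,0],[0,-3,0],[0,0,0]],"gripper":[0.2,0.2,0.2,0.2]}'
```

```text
time_s: 9.88
eef_pos: [0.4522, 0.0686, 0.2551]
eef_rot: [[-0.998, -0.056, -0.0], [-0.056, 0.998, -0.0], [0.0, -0.0, -1.0]]
ft_force: [0.3, -0.7, -2.2]
gripper_width: 0.0239
gripper_force: 25.0
time_s: 10.38
eef_pos: [0.4526, 0.0596, 0.2551]
eef_rot: [[-0.998, -0.056, -0.0], [-0.056, 0.998, 0.0], [0.0, 0.0, -1.0]]
ft_force: [-0.0, 0.0, -2.0]
gripper_width: 0.0238
gripper_force: 25.0
```

```bash
python3 -m pendant '{"turn":[[0,0,0],[0,0,0],[0,0,0],[0,0,0]],"delta_pos":[[0,-2,1.2],[0,-3,0],[0,-3,0],[0,0,0]],"gripper":[0.2,0.2,0.2,0.2]}'
python3 -m pendant '{"turn":[[0,0,0],[0,0,0],[0,0,0],[0,0,0]],"delta_pos":[[0,-3,0],[0,-3,0],[0,-3,0],[0,0,0]],"gripper":[0.2,0.2,0.2,0.2]}'
```

```text
time_s: 10.88
eef_pos: [0.4531, 0.0515, 0.2539]
eef_rot: [[-0.998, -0.056, -0.0], [-0.056, 0.998, -0.0], [0.0, -0.0, -1.0]]
ft_force: [-0.5, -0.8, -0.9]
gripper_width: 0.0237
gripper_force: 25.0
time_s: 11.38
eef_pos: [0.4537, 0.0425, 0.2539]
eef_rot: [[-0.998, -0.056, 0.0], [-0.056, 0.998, -0.0], [-0.0, -0.0, -1.0]]
ft_force: [1.1, -0.2, -1.2]
gripper_width: 0.0239
gripper_force: 25.0
```

```bash
for k in 1; do python3 -m pendant '{"turn":[[0,0,0],[0,0,0],[0,0,0],[0,0,0],[0,0,0]],"delta_pos":[[0,-3,0],[0,-3,0],[0,-3,0],[0,-3,0],[0,0,0]],"gripper":[0.2,0.2,0.2,0.2,0.2]}'; done
python3 -m pendant '{"turn":[[0,0,0],[0,0,0],[0,0,0],[0,0,0],[0,0,0]],"delta_pos":[[0,-3,0],[0,-3,0],[0,-3,0],[0,-3,0],[0,0,0]],"gripper":[0.2,0.2,0.2,0.2,0.2]}'
```

```text
time_s: 12.0
eef_pos: [0.4543, 0.0305, 0.2539]
eef_rot: [[-0.998, -0.056, 0.0], [-0.056, 0.998, -0.0], [-0.0, -0.0, -1.0]]
ft_force: [-0.5, -0.9, -0.9]
gripper_width: 0.0238
gripper_force: 25.0
time_s: 12.62
eef_pos: [0.4549, 0.0185, 0.2539]
eef_rot: [[-0.998, -0.056, -0.0], [-0.056, 0.998, -0.0], [0.0, -0.0, -1.0]]
ft_force: [-1.9, -1.4, 2.1]
gripper_width: 0.0238
gripper_force: 25.0
```

```bash
python3 -m pendant '{"turn":[[0,0,0],[0,0,0],[0,0,0],[0,0,0],[0,0,0]],"delta_pos":[[0.4,0,-0.6],[0,-3,0],[0,-3,0],[0,-3,0],[0,0,0]],"gripper":[0.2,0.2,0.2,0.2,0.2]}'
python3 -m pendant '{"turn":[[0,0,0],[0,0,0],[0,0,0],[0,0,0],[0,0,0]],"delta_pos":[[0,-3,0],[0,-3,0],[0,-3,0],[0,-3,0],[0,0,0]],"gripper":[0.2,0.2,0.2,0.2,0.2]}'
```

```text
time_s: 13.25
eef_pos: [0.4551, 0.0096, 0.2545]
eef_rot: [[-0.998, -0.056, 0.0], [-0.056, 0.998, -0.0], [-0.0, -0.0, -1.0]]
ft_force: [-0.6, 0.5, -2.0]
gripper_width: 0.0236
gripper_force: 25.0
time_s: 13.88
eef_pos: [0.4558, -0.0024, 0.2545]
eef_rot: [[-0.998, -0.056, 0.0], [-0.056, 0.998, -0.0], [-0.0, -0.0, -1.0]]
ft_force: [0.3, -0.3, -2.0]
gripper_width: 0.0237
gripper_force: 25.0
```

```bash
python3 -m pendant '{"turn":[[0,0,0],[0,0,0],[0,0,0],[0,0,0],[0,0,0],[0,0,0]],"delta_pos":[[0,-4,0],[0,-4,0],[0,-4,0],[0,-4,0],[0,-4,0],[0,0,0]],"gripper":[0.2,0.2,0.2,0.2,0.2,0.2]}'
python3 -m pendant '{"turn":[[0,0,0],[0,0,0],[0,0,0],[0,0,0],[0,0,0],[0,0,0]],"delta_pos":[[0,-4,0],[0,-4,0],[0,-4,0],[0,-4,0],[0,-4,0],[0,0,0]],"gripper":[0.2,0.2,0.2,0.2,0.2,0.2]}'
```

```text
time_s: 14.62
eef_pos: [0.4569, -0.0224, 0.2545]
eef_rot: [[-0.998, -0.056, 0.0], [-0.056, 0.998, 0.0], [-0.0, 0.0, -1.0]]
ft_force: [0.2, 1.0, -1.5]
gripper_width: 0.0242
gripper_force: 25.0
time_s: 15.38
eef_pos: [0.458, -0.0424, 0.2545]
eef_rot: [[-0.998, -0.056, 0.0], [-0.056, 0.998, -0.0], [-0.0, -0.0, -1.0]]
ft_force: [-0.5, -0.5, -0.5]
gripper_width: 0.0238
gripper_force: 25.0
```

```bash
python3 -m pendant '{"turn":[[0,0,0],[0,0,0],[0,0,0],[0,0,0],[0,0,0],[0,0,0]],"delta_pos":[[0,-4,0],[0,-4,0],[0,-4,0],[0,-3,0],[0,-3,0],[0,0,0]],"gripper":[0.2,0.2,0.2,0.2,0.2,0.2]}'
python3 -m pendant '{"turn":[[0,0,0],[0,0,0],[0,0,0],[0,0,0],[0,0,0],[0,0,0]],"delta_pos":[[0,-3,0],[0,-2,0],[0,-2,0],[0,-2,0],[0,-2,0],[0,0,0]],"gripper":[0.2,0.2,0.2,0.2,0.2,0.2]}'
```

```text
time_s: 16.12
eef_pos: [0.459, -0.0603, 0.2545]
eef_rot: [[-0.998, -0.056, 0.0], [-0.056, 0.998, -0.0], [-0.0, -0.0, -1.0]]
ft_force: [1.6, 1.0, -1.5]
gripper_width: 0.0236
gripper_force: 25.0
time_s: 16.88
eef_pos: [0.4597, -0.0712, 0.2546]
eef_rot: [[-0.998, -0.056, 0.0], [-0.056, 0.998, -0.0], [-0.0, -0.0, -1.0]]
ft_force: [1.0, -0.1, -1.2]
gripper_width: 0.0236
gripper_force: 25.0
```

```bash
for i in 1; do python3 -m pendant '{"turn":[[0,0,0],[0,0,0],[0,0,0],[0,0,0]],"delta_pos":[[-0.2,-2,0],[0,-2,0],[0,-2,0],[0,0,0]],"gripper":[0.2,0.2,0.2,0.2]}'; done
python3 -m pendant '{"turn":[[0,0,0],[0,0,0],[0,0,0]],"delta_pos":[[0,-2,0],[0,-2,0],[0,0,0]],"gripper":[0.2,0.2,0.2]}'
python3 -m pendant '{"turn":[[0,0,0],[0,0,0],[0,0,0]],"delta_pos":[[0,-2,0],[0,-2,0],[0,0,0]],"gripper":[0.2,0.2,0.2]}'
```

```text
time_s: 17.38
eef_pos: [0.4601, -0.0772, 0.2545]
eef_rot: [[-0.998, -0.056, 0.0], [-0.056, 0.998, -0.0], [-0.0, -0.0, -1.0]]
ft_force: [0.5, 0.7, -1.3]
gripper_width: 0.024
gripper_force: 25.0
time_s: 17.75
eef_pos: [0.4604, -0.0812, 0.2546]
eef_rot: [[-0.998, -0.056, 0.0], [-0.056, 0.998, -0.0], [-0.0, -0.0, -1.0]]
ft_force: [0.9, 0.8, -2.2]
gripper_width: 0.0238
gripper_force: 25.0
time_s: 18.12
eef_pos: [0.4606, -0.0852, 0.2546]
eef_rot: [[-0.998, -0.056, 0.0], [-0.056, 0.998, -0.0], [-0.0, -0.0, -1.0]]
ft_force: [0.9, -0.2, -1.8]
gripper_width: 0.0236
gripper_force: 25.0
```

```bash
R='x'; python3 -m pendant '{"turn":[[0,0,0],[0,0,0],[0,0,0]],"delta_pos":[[0,-1.5,0],[0,-1.5,0],[0,0,0]],"gripper":[0.2,0.2,0.2]}'
python3 -m pendant '{"turn":[[0,0,0],[0,0,0],[0,0,0]],"delta_pos":[[0,-1.5,0],[0,-1.5,0],[0,0,0]],"gripper":[0.2,0.2,0.2]}'
python3 -m pendant '{"turn":[[0,0,0],[0,0,0],[0,0,0]],"delta_pos":[[0,-1.5,0],[0,-1.5,0],[0,0,0]],"gripper":[0.2,0.2,0.2]}'
```

```text
time_s: 18.5
eef_pos: [0.4608, -0.0882, 0.2546]
eef_rot: [[-0.998, -0.056, 0.0], [-0.056, 0.998, -0.0], [-0.0, -0.0, -1.0]]
ft_force: [1.2, -1.5, -1.9]
gripper_width: 0.0237
gripper_force: 25.0
time_s: 18.88
eef_pos: [0.461, -0.0912, 0.2546]
eef_rot: [[-0.998, -0.056, 0.0], [-0.056, 0.998, -0.0], [-0.0, -0.0, -1.0]]
ft_force: [1.3, -0.0, -2.2]
gripper_width: 0.0237
gripper_force: 25.0
time_s: 19.25
eef_pos: [0.461, -0.0936, 0.2544]
eef_rot: [[-0.998, -0.056, -0.0], [-0.056, 0.998, 0.002], [0.0, 0.002, -1.0]]
ft_force: [2.8, 3.3, -1.7]
gripper_width: 0.0239
gripper_force: 25.0
```

```bash
python3 -m pendant '{"turn":[[0,0,0],[0,0,0],[0,0,0]],"delta_pos":[[0,-1.5,0],[0,-1.5,0],[0,0,0]],"gripper":[0.2,0.2,0.2]}'
python3 -m pendant '{"turn":[[0,0,0],[0,0,0],[0,0,0]],"delta_pos":[[0,-1.5,0],[0,-1.5,0],[0,0,0]],"gripper":[0.2,0.2,0.2]}'
```

```text
time_s: 19.62
eef_pos: [0.4612, -0.0966, 0.2543]
eef_rot: [[-0.998, -0.056, -0.0], [-0.056, 0.998, 0.001], [0.0, 0.001, -1.0]]
ft_force: [2.0, 4.2, -2.1]
gripper_width: 0.0235
gripper_force: 25.0
time_s: 20.0
eef_pos: [0.4614, -0.0999, 0.2545]
eef_rot: [[-0.998, -0.056, 0.0], [-0.056, 0.998, 0.0], [-0.0, 0.0, -1.0]]
ft_force: [2.8, 2.2, -2.7]
gripper_width: 0.0241
gripper_force: 25.0
```

```bash
python3 -m pendant '{"turn":[[0,0,0],[0,0,0],[0,0,0]],"delta_pos":[[0,-1.5,0],[0,-1.5,0],[0,0,0]],"gripper":[0.2,0.2,0.2]}'
python3 -m pendant '{"turn":[[0,0,0],[0,0,0],[0,0,0]],"delta_pos":[[0,-1.5,0],[0,-1.5,0],[0,0,0]],"gripper":[0.2,0.2,0.2]}'
python3 -m pendant '{"turn":[[0,0,0],[0,0,0],[0,0,0]],"delta_pos":[[0,-1.5,0],[0,-1.5,0],[0,0,0]],"gripper":[0.2,0.2,0.2]}'
```

```text
time_s: 20.38
eef_pos: [0.4617, -0.1033, 0.2546]
eef_rot: [[-0.998, -0.056, 0.0], [-0.056, 0.998, -0.001], [-0.0, -0.001, -1.0]]
ft_force: [2.7, 0.9, -2.8]
gripper_width: 0.0234
gripper_force: 25.0
time_s: 20.75
eef_pos: [0.4618, -0.1063, 0.2546]
eef_rot: [[-0.998, -0.056, 0.0], [-0.056, 0.998, -0.001], [-0.0, -0.001, -1.0]]
ft_force: [2.0, -0.4, -2.8]
gripper_width: 0.0239
gripper_force: 25.0
time_s: 21.12
eef_pos: [0.462, -0.1093, 0.2546]
eef_rot: [[-0.998, -0.056, 0.0], [-0.056, 0.998, -0.001], [-0.0, -0.001, -1.0]]
ft_force: [2.9, -1.1, -1.4]
gripper_width: 0.0237
gripper_force: 25.0
```

```bash
python3 -m pendant '{"turn":[[0,0,0],[0,0,0],[0,0,0],[0,0,0]],"delta_pos":[[0,-1.5,0],[0,-1.5,0],[0,-1.5,0],[0,0,0]],"gripper":[0.2,0.2,0.2,0.2]}'
python3 -m pendant '{"turn":[[0,0,0],[0,0,0],[0,0,0]],"delta_pos":[[0,-1,0],[0,-1,0],[0,0,0]],"gripper":[0.2,0.2,0.2]}'
python3 -m pendant '{"turn":[[0,0,0],[0,0,0],[0,0,0]],"delta_pos":[[0,-1,0],[0,-1,0],[0,0,0]],"gripper":[0.2,0.2,0.2]}'
```

```text
time_s: 21.62
eef_pos: [0.4623, -0.114, 0.2547]
eef_rot: [[-0.998, -0.056, 0.0], [-0.056, 0.998, -0.001], [-0.0, -0.001, -1.0]]
ft_force: [2.5, -2.3, -2.4]
gripper_width: 0.0236
gripper_force: 25.0
time_s: 22.0
eef_pos: [0.4624, -0.1156, 0.2546]
eef_rot: [[-0.998, -0.056, 0.0], [-0.056, 0.998, -0.0], [-0.0, -0.0, -1.0]]
ft_force: [3.2, -0.8, -2.0]
gripper_width: 0.0242
gripper_force: 25.0
time_s: 22.38
eef_pos: [0.4625, -0.1173, 0.2545]
eef_rot: [[-0.998, -0.056, 0.0], [-0.056, 0.998, 0.0], [-0.0, 0.0, -1.0]]
ft_force: [5.1, 1.1, -1.5]
gripper_width: 0.0241
gripper_force: 25.0
```

```bash
python3 -m pendant '{"turn":[[0,0,0],[0,0,0]],"delta_pos":[[-0.6,0,0],[0,0,0]],"gripper":[0.2,0.2]}'
python3 -m pendant '{"turn":[[0,0,0],[0,0,0],[0,0,0]],"delta_pos":[[0,-0.5,0],[0,-0.5,0],[0,0,0]],"gripper":[0.2,0.2,0.2]}'
python3 -m pendant '{"turn":[[0,0,0],[0,0,0],[0,0,0]],"delta_pos":[[0,-0.5,0],[0,-0.5,0],[0,0,0]],"gripper":[0.2,0.2,0.2]}'
```

```text
time_s: 22.62
eef_pos: [0.4628, -0.1173, 0.2544]
eef_rot: [[-0.998, -0.056, -0.001], [-0.056, 0.998, 0.0], [0.001, 0.0, -1.0]]
ft_force: [2.8, 1.6, -1.9]
gripper_width: 0.0242
gripper_force: 25.0
time_s: 23.0
eef_pos: [0.4629, -0.1184, 0.2544]
eef_rot: [[-0.998, -0.056, -0.001], [-0.056, 0.998, 0.0], [0.001, 0.0, -1.0]]
ft_force: [3.0, 0.8, -1.4]
gripper_width: 0.0239
gripper_force: 25.0
time_s: 23.38
eef_pos: [0.463, -0.1195, 0.2544]
eef_rot: [[-0.998, -0.056, -0.0], [-0.056, 0.998, 0.0], [0.0, 0.0, -1.0]]
ft_force: [1.9, 0.2, -1.4]
gripper_width: 0.0241
gripper_force: 25.0
```

```bash
python3 -m pendant '{"turn":[[0,0,0],[0,0,0],[0,0,0]],"delta_pos":[[0,-0.5,0],[0,-0.5,0],[0,0,0]],"gripper":[0.2,0.2,0.2]}'
python3 -m pendant '{"turn":[[0,0,0],[0,0,0],[0,0,0]],"delta_pos":[[0,-0.5,0],[0,-0.5,0],[0,0,0]],"gripper":[0.2,0.2,0.2]}'
```

```text
time_s: 23.75
eef_pos: [0.4631, -0.1205, 0.2545]
eef_rot: [[-0.998, -0.056, -0.0], [-0.056, 0.998, -0.0], [0.0, 0.0, -1.0]]
ft_force: [0.5, 0.1, -1.7]
gripper_width: 0.0237
gripper_force: 25.0
time_s: 24.12
eef_pos: [0.4631, -0.121, 0.2544]
eef_rot: [[-0.998, -0.056, -0.0], [-0.056, 0.998, 0.001], [0.0, 0.001, -1.0]]
ft_force: [0.7, 4.6, -1.2]
gripper_width: 0.0236
gripper_force: 25.0
```

```bash
python3 -m pendant '{"turn":[[0,0,0],[0,0,0]],"delta_pos":[[0,-0.5,0],[0,0,0]],"gripper":[0.2,0.2]}'
```

```text
time_s: 24.38
eef_pos: [0.4631, -0.1212, 0.2544]
eef_rot: [[-0.998, -0.056, -0.001], [-0.056, 0.998, 0.002], [0.0, 0.002, -1.0]]
ft_force: [0.2, 6.1, 0.1]
gripper_width: 0.0239
gripper_force: 25.0
```

```bash
python3 -m pendant '{"turn":[[0,0,0],[0,0,0],[0,0,0]],"delta_pos":[[0,0.8,0],[0,0,0.5],[0,0,0]],"gripper":[0.2,0.2,0.2]}'
python3 -m pendant '{"turn":[[0,0,0],[0,0,0],[0,0,0],[0,0,0],[0,0,0],[0,0,0]],"delta_pos":[[0,0,0],[0,0,0],[0,0,0],[0,0,0],[0,0,0],[0,0,0]],"gripper":[0.5,0.5,0.5,0.5,0.5,0.5]}' 5
```

```text
time_s: 24.75
eef_pos: [0.4632, -0.1209, 0.254]
eef_rot: [[-0.998, -0.056, -0.0], [-0.056, 0.998, 0.001], [0.0, 0.001, -1.0]]
ft_force: [0.7, 5.6, -0.4]
gripper_width: 0.0241
gripper_force: 25.0
time_s: 25.5
eef_pos: [0.4632, -0.1211, 0.254]
eef_rot: [[-0.998, -0.056, -0.0], [-0.056, 0.998, -0.0], [0.0, -0.0, -1.0]]
ft_force: [0.9, 0.3, 0.8]
gripper_width: 0.0441
gripper_force: 0.0
```

Released. I'll lift clear and check numerically, since my picture views are used up.

```bash
python3 -m pendant '{"turn":[[0,0,0],[0,0,0],[0,0,0],[0,0,0],[0,0,0],[0,0,0]],"delta_pos":[[0,0,-10],[0,0,-20],[0,0,-30],[0,0,-40],[0,0,-20],[0,0,0]],"gripper":[0.5,0.5,0.5,0.5,0.5,0.5]}'
python3 - <<'E'
from h import *
np.set_printoptions(precision=4,suppress=True)
im=snap('wrist','w7.png')
for q,z in (('carrier_grip',.095),('rail_slot',.071)):
    for r in optics.outline_of(q,'wrist'):
        v,u=np.nonzero(r['pixels']); print(q,round(r['score'],2),r['point'],at('wrist',r['point'],z),u.min(),u.max(),v.min(),v.max())
for p in ([.4632,-.1210,.124],[.406,-.124,.076]): print('pred block top / hook tip px',px('wrist',p))
E
```

```text
time_s: 26.25
eef_pos: [0.4637, -0.1213, 0.3763]
eef_rot: [[-0.998, -0.056, 0.004], [-0.056, 0.998, -0.002], [-0.004, -0.003, -1.0]]
ft_force: [0.8, -0.4, -0.9]
gripper_width: 0.0439
gripper_force: 0.0
carrier_grip 0.81 [316.2, 221.4] [ 0.4557 -0.1226  0.095 ] 289 351 147 249
carrier_grip 0.71 [537.8, 151.5] [0.3949 0.0346 0.095 ] 510 560 112 191
rail_slot 0.64 [347.2, 210.8] [ 0.4502 -0.0971  0.071 ] 162 526 160 286
pred block top / hook tip px [317.5856 242.4361]
pred block top / hook tip px [317.6812 154.2965]
```

```bash
python3 -c "
from station import hand_in
print(hand_in())"
```

```text
the job is handed in; nothing more can be done
None
```

I slid the carrier in until it met the rigid stop block, about 28.5 mm past first plunger touch, with the hook towards the robot, then released it and handed in at about 26 s. The highest wrist force I read was about 6 N. I judged the latch from feel and position, as I had no picture views left to see it, and the hand-in returned no verdict.

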